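Stopper the treat canister and keep its cup cap in hand

TASK

The parrot's treat canister stands open: take its lid set, the wooden stopper with the steel cup cap nested on top, off the freely turning tray in one piece, and lower the stopper fully home in the canister's mouth before letting go, not dropping it in. Then lift the cup cap off alone, without touching the stopper once they are apart, so that the stopper stays fully home and the treats stay dry; finish while still holding the cap, mouth down and still, about 10 cm above where it sat. Leave the canister standing in its place, and the toys on the tray, the treat dispenser and the perch tile where they are.

Things in the scene. Friction and masses are not known exactly. Their poses are not given: they have to be found in the camera images.
- stopper_rim (a point): centre of the rim of the dark wooden stopper (inner lid). The rim is a disc, 62 mm diameter, 13 mm thick, the widest part of the lid set, gripped across its side. Below it a plug of 46 mm diameter (foot tapered to 40) reaches 20 mm down; its foot stands on the tray. On the rim, hidden inside the cap, a boss of 48 mm diameter, 6 mm high, with a small knob. z up its axis. 90 g, not tied to the cap
- cap_middle (a point): centre of the steel cup cap (outer lid), half-way up: an upside-down cup, 57 mm diameter, 50 mm high, mouth down. It stands loose on top of the stopper's rim with 2 mm play around the boss: nested, this point is 31.5 mm above stopper_rim. Fingers reaching below the cap's mouth meet the wider stopper rim. z points to its closed top. 80 g
- stopper: the stopper, origin at the centre of its plug's foot (26.5 mm below stopper_rim), z up its axis
- cap: the cup cap, origin at the centre of its open mouth (25 mm below cap_middle), z to its closed top
- canister_mouth (a point): centre of the open mouth of the steel treat canister, at its rim, 105 mm above the work surface. A plain round can, 56 mm outer and 50 mm inner diameter, pellets inside up to 67 mm. The plug enters with 2 mm to spare all round and the stopper's rim comes to rest on the can's rim: fully home, stopper_rim is 6.5 mm above this point
- canister: the canister, origin at the centre of its underside, z up; loose, about 0.3 kg, stands on the work surface
- spinner_top (a point): centre of the top of the tray, a round bamboo lazy Susan of 240 mm diameter, its top 32 mm above the work surface. It stays in place but turns freely about the vertical at the lightest touch, and carries the lid set 55 to 73 mm from its centre
- spinner: the lazy Susan, origin on the work surface at its centre, z up; x and y turn with the tray. The lid set stands towards its +x, the toys towards its -x
- chew_ring: pink chew ring, 60 mm across, 13 mm high, lying on the tray; origin at the centre of its underside
- cube: maple cube, 32 mm, on the tray; origin at the centre of its underside
- ring_place (a point): the point of the tray, turning with it, near which the chew ring lies
- cube_place (a point): the point of the tray, turning with it, near which the cube stands
- dispenser: green treat dispenser, 130 by 100 mm foot, 132 mm high, loose; origin at the centre of its underside
- perch_tile: white ceramic tile, 100 mm square, with a wooden perch bar on two posts, 56 mm high, loose; origin at the centre of its underside
There are look-alikes about, which are no part of the job. Of the things like the stopper, leave any that is green, orange or turquoise; of the rest the smaller one is meant.

How it is judged:
By the outcome, as a careful person would: the job done as asked, in the order asked, and still so for the second after the job is handed in, while the arm keeps its last pose, push and grip.
It also fails if it takes over 58 s, if anything falls off the work surface, if the arm or the gripper's body presses on something with over 40 N, if the wrist force passes 120 N, or if a joint passes its speed limit or range.

ROBOT

A 7-joint arm with a two-finger parallel gripper is mounted at the origin on the work surface. World frame = base frame: x ahead of the robot, y to its left, z up, the work surface at z = 0. Lengths are in m, angles in rad, forces in N, time in s.
With the tool pointing down it reaches from about 0.425 to 0.825 m from the base axis. Payload 3.6 kg.
Tool frame: the origin (TCP) lies at the very end of the fingers, on their centre line; the grasp point (between the pads) lies 19 mm behind it (grip_depth is the distance from the TCP to the grasp point, in m); z points along the fingers, y is the line along which they close (so a half turn about z gives the same grasp; the last joint's range is limited). The gripper opens to 93 mm and grips with 3 to 60 N. Pads are 15 mm wide; open, the fingers measure 128 mm over their backs; the gripper's body (75 mm by 188 mm) begins 65 mm behind the grasp point.
Start: joints at [1.304, 0.615, -0.013, 1.423, 0.008, 1.103, -0.04], TCP at [0.155, -0.631, 0.219] pointing down, gripper open.
Joint ranges: [-3.12, 3.12], [-0.3, 2.06], [-1.34, 1.32], [0.26, 2.42], [-1.36, 4.5], [0.01, 1.98], [-2.84, 2.84]. Speed limits (rad/s): [2.79, 2.79, 3.14, 3.14, 3.14, 3.14, 3.14].

INTERFACE

Orientations are given as a rotation vector (axis times angle).
In Python, from bench import sense, grab_frame, camera_params, job_done, grip_depth gives the robot as it stands.
- The arm moves only by the shell command python3 -m pendant 'ROWS' [OPENING] [FORCE]. ROWS is text: rows parted by semicolons, each of 6 numbers parted by spaces: the shift along the tool's x, y, z in units of 50 mm (1.0 is 50 mm), then the turn, a rotation vector about the tool's x, y, z in units of pi rad (1.0 is pi rad). In form: tx ty tz rx ry rz; .... A call has exactly 10 rows; each row shifts and turns the commanded pose from where the row before left it, along the tool's axes as they then stand; what a row does not reach is not made up. A row lasts 1/12 s, in which the tool goes at most 41.7 mm and 7.16 degrees, less where a joint would pass 70% of its speed; a pose out of reach is approached as far as the arm can. A call with a number of a shift or a turn outside -1 to 1 is refused whole. A call with a gripper value outside its range is refused whole. OPENING is the finger opening in mm, from 0 to 93, set as the call begins (- or left out, the last holds). The fingers move at their own pace and stop on an object; FORCE is the grip in N (left out, the last holds). Time passes only in rows, so rows that do not move let the fingers close, or fill a call up. It gives the time, the measured TCP pose, the force, the opening and the grip force at its end, in the units of the state.
- sense(): the state, without advancing time (a new reading comes with each control period).
- grab_frame(name): name is "scene" or "top" or "wrist"; returns the picture (384x512x3 uint8, blue, green, red); there is no depth.
- camera_params(name): a dict with "fx", "fy", "cx", "cy" (pixels), "origin" and "orientation" of the camera in the world; the wrist camera has in their place "tool_from_camera" (4x4, takes a point from camera to tool coordinates, whose origin is the TCP and whose axes are the flange's). Camera axes: x right, y up, looking along -z (the intrinsics and any distortion apply to the point x, -y, -z); pixel columns grow to the right and rows downward; lengths in m; the calibration is good to about 2 mm. A picture is of the moment at which its call begins: read the wrist's pose just before it. camera_params takes no time and is no camera call.
- job_done(): hands the job in; it is judged then, once.
The state is a dict: "t": time; "qpos": joint angles; "joint_velocities": joint speeds; "tau": joint torques, N m; "tool_pos": TCP position; "ee_rot": TCP orientation; "force": force on the tool from outside, world axes, zero at the start; "torque": the same for the moment, N m; "width": finger opening in m; "grasp_force": force on a finger pad.
Only numpy, scipy, OpenCV 4.12 (cv2) and the standard library are available. Lean on these libraries where they do the work, as an engineer would, in place of code of your own. Each camera call takes 0.05 s, during which the arm holds its last target. There are 200 camera calls.

## Working session

There is one attempt and no reset: what is moved stays moved. The work goes in short steps, Python scripts to look and compute and a shell command to move; the robot and the scene stay as the last step left them, time stands still between calls to the robot, and variables do not carry over. Pictures are saved under pics/ and viewed, at most 13 in all, crops included, and the job is handed in when it is done.

```bash
ls; mkdir -p pics; python3 - <<'E'
from bench import *
import cv2,numpy as np
s=sense();print(s['t'],s['tool_pos'],s['ee_rot'],s['width'],grip_depth)
for n in("scene","top","wrist"):
    f=grab_frame(n);cv2.imwrite(f"pics/{n}0.png",f);print(n,camera_params(n))
a=cv2.imread("pics/scene0.png");b=cv2.imread("pics/top0.png")
E
```

```text
pics
0.0 [ 0.1548257  -0.63047533  0.21748668] [-3.11631587e+00 -3.77164505e-01  5.42910504e-04] 0.09311512132378703 0.0188
scene {'fx': 355.1102317444816, 'fy': 355.1102317444816, 'cx': 250.37135549022025, 'cy': 192.63698112350815, 'origin': array([ 1.14121897, -0.04197761,  0.51035239]), 'orientation': array([0.79561327, 0.67846138, 1.31150608])}
top {'fx': 468.16439236384343, 'fy': 468.16439236384343, 'cx': 255.0536401627678, 'cy': 190.63519077542347, 'origin': array([0.3933078 , 0.06478927, 1.146433  ]), 'orientation': array([ 0.11872078, -0.1211376 , -1.5820124 ])}
wrist {'fx': 324.27950723619216, 'fy': 324.27950723619216, 'cx': 250.38508733464863, 'cy': 195.8405403046447, 'tool_from_camera': array([[-8.40083564e-04,  9.58267940e-01,  2.85870337e-01,
         7.93494029e-02],
       [ 9.99999647e-01,  8.10744416e-04,  2.20984405e-04,
        -7.53308594e-04],
       [-2.00055092e-05,  2.85870422e-01, -9.58268283e-01,
        -1.65595891e-01],
       [ 0.00000000e+00,  0.00000000e+00,  0.00000000e+00,
         1.00000000e+00]])}
```

View pics/top0.png

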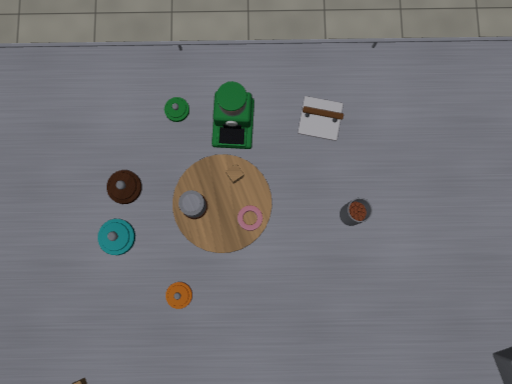

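View pics/scene0.png

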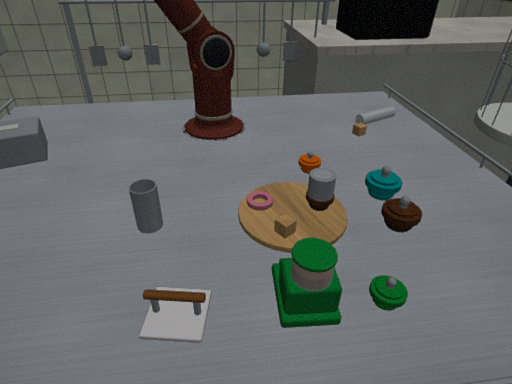

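The top view shows two dark wooden stoppers. One is a larger bare one at top (124,187), scene (402,212). The other, under the steel cap on the tray, is at top (193,205), scene (321,192). The green, orange and turquoise lids are excluded. The capped one on the tray is the smaller dark one, so I'll confirm that in a crop and measure.

```bash
cat > h.py <<'E'
import numpy as np,cv2
from bench import *
from scipy.spatial.transform import Rotation as R
def cam(n,s=None):
    p=camera_params(n)
    if n=="wrist":
        T=np.eye(4);T[:3,:3]=R.from_rotvec(s['ee_rot']).as_matrix();T[:3,3]=s['tool_pos'];T=T@p['tool_from_camera']
        return p,T[:3,3],T[:3,:3]
    return p,np.array(p['origin']),R.from_rotvec(p['orientation']).as_matrix()
def ray(c,u,v):
    p,o,M=c;d=M@np.array([(u-p['cx'])/p['fx'],-(v-p['cy'])/p['fy'],-1.]);return o,d
def onz(c,u,v,z):
    o,d=ray(c,u,v);return (o+d*(z-o[2])/d[2])[:3]
def pix(c,P):
    p,o,M=c;q=M.T@(np.asarray(P)-o);return p['cx']-p['fx']*q[0]/q[2],p['cy']+p['fy']*q[1]/q[2]
E
python3 - <<'E'
from h import *
t=cv2.imread("pics/top0.png");s=cv2.imread("pics/scene0.png")
a=cv2.resize(t[160:260,90:280],None,fx=4,fy=4,interpolation=cv2.INTER_CUBIC)
c1=cv2.resize(t[185:235,330:380],(250,250),interpolation=cv2.INTER_CUBIC)
c2=cv2.resize(s[160:240,280:430],(500,200+50),interpolation=cv2.INTER_CUBIC)
b=np.hstack([c1,c2]);b=cv2.copyMakeBorder(b,0,0,0,10,0)
a=cv2.copyMakeBorder(a,0,0,0,0,0)[:330]
cv2.imwrite("pics/crop1.png",np.vstack([a,b]))if a.shape[1]==b.shape[1] else print(a.shape,b.shape)
T=cam("top")
print("tray",onz(T,222,203,.032),"cap top",onz(T,193,203,.115),"mouth",onz(T,357.5,211,.105))
for n,u,v,z in(("cube",235,174,.048),("ring",250,218,.04),("disp",233,120,0.05),("tile",321,118,0)):print(n,onz(T,u,v,z))
hs=cv2.cvtColor(t,cv2.COLOR_BGR2HSV)
m=cv2.inRange(hs,(8,70,70),(25,255,255));m=cv2.morphologyEx(m,cv2.MORPH_CLOSE,np.ones((9,9)))
c=max(cv2.findContours(m,0,2)[0],key=cv2.contourArea);e=cv2.fitEllipse(cv2.convexHull(c));print(e,onz(T,*e[0],.032))
E
```

```text
tray [0.53563119 0.14152796 0.032     ] cap top [0.52596776 0.2001797  0.115     ] mouth [ 0.50387687 -0.16634757  0.105     ]
cube [0.60288502 0.10913177 0.048     ]
ring [0.49782421 0.07477139 0.04      ]
disp [0.73581998 0.11282271 0.05      ]
tile [ 0.75346547 -0.10835581  0.        ]
((221.7808074951172, 203.25680541992188), (97.72323608398438, 99.08573913574219), 52.90412902832031) [0.53501819 0.142056   0.032     ]
```

View pics/crop1.png

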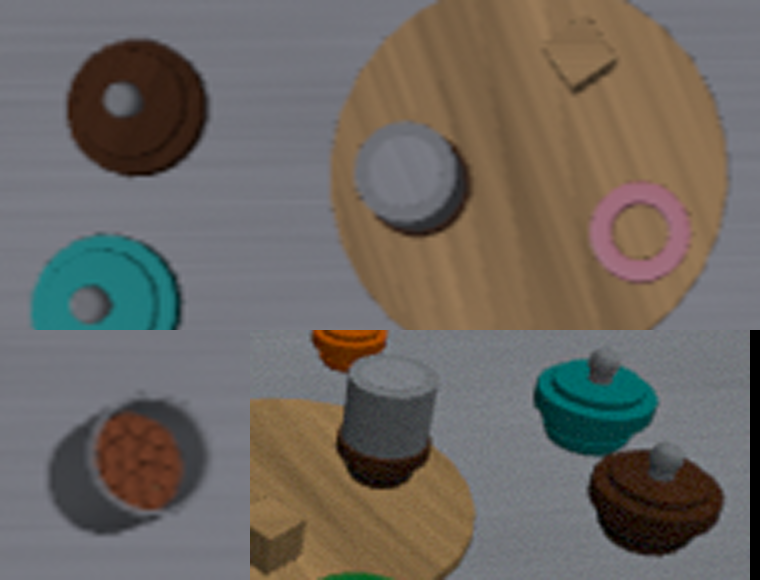

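The tray's lid set is the small dark rim under the steel cap (top ≈ (192,203)). The bare dark one at (124,187) is clearly bigger. The open canister mouth is at top ≈ (360,210). I'll hover over the canister first, on the way, for a wrist view.

```bash
python3 -m pendant '.45 -.36 -.03 0 0 0;.45 -.36 -.03 0 0 0;.45 -.36 -.03 0 0 0;.45 -.36 -.03 0 0 0;.45 -.36 -.03 0 0 0;.45 -.36 -.03 0 0 0;.45 -.36 -.03 0 0 0;.45 -.36 -.03 0 0 0;.45 -.36 -.03 0 0 0;.45 -.36 -.03 0 0 0' 93 10
python3 -m pendant '.45 -.36 -.03 0 0 0;.45 -.36 -.03 0 0 0;.45 -.36 -.03 0 0 0;.45 -.36 -.03 0 0 0;.45 -.36 -.03 0 0 0;.45 -.36 -.03 0 0 0;.45 -.36 -.03 0 0 0;.45 -.36 -.03 0 0 0;.22 -.18 -.03 0 0 0;.22 -.18 -.03 0 0 0'
python3 - <<'E'
from h import *
s=sense();f=grab_frame("wrist");cv2.imwrite("pics/w1.png",f)
np.savez("pics/w1.npz",**{k:s[k] for k in('tool_pos','ee_rot')})
print(s['t'],s['tool_pos'],s['ee_rot'],s['qpos'],s['force']);c=cam("wrist",s)
print(pix(c,[.505,-.172,.105]),pix(c,[.505,-.172,0]))
E
```

```text
t: 0.98
tool_pos: [0.3311, -0.4013, 0.2335]
ee_rot: [-3.118, -0.377, 0.0]
force: [0.4, -0.2, -0.5]
width: 0.0928
grasp_force: 0.0
t: 1.82
tool_pos: [0.4889, -0.1952, 0.2485]
ee_rot: [-3.117, -0.381, 0.001]
force: [0.0, -0.5, -0.1]
width: 0.0932
grasp_force: 0.0
1.8167 [ 0.48886201 -0.19524146  0.24846047] [-3.11749538e+00 -3.81456368e-01  6.23890125e-04] [ 0.41568753  0.39460103 -0.11026695  1.73369862  0.04906354  1.01670718
 -1.03931417] [ 0.00963956 -0.4884316  -0.0933087 ]
(np.float64(231.9929488014011), np.float64(161.92158486864682)) (np.float64(236.5408160989529), np.float64(146.6070510901251))
```

View pics/w1.png

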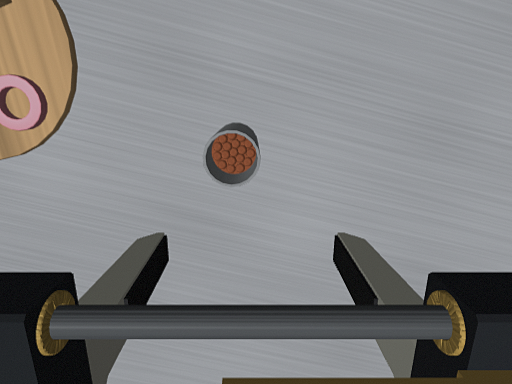

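The wrist view shows the open canister with pellets, its mouth ring centred near (232,157), with the ring toy and tray edge at left. Next I'll go to the lid set, turning about 5° so the closing line is radial to the tray.

```bash
python3 -m pendant '.13 -.38 0 0 0 .003;.13 -.38 0 0 0 .003;.13 -.38 0 0 0 .003;.13 -.38 0 0 0 .003;.13 -.38 0 0 0 .003;.13 -.38 0 0 0 .003;.13 -.38 0 0 0 .003;.13 -.38 0 0 0 .003;.13 -.38 0 0 0 .003;.13 -.38 0 0 0 .003'
python3 -m pendant '.13 -.38 0 0 0 0;.13 -.38 0 0 0 0;.13 -.38 0 0 0 0;.13 -.38 0 0 0 0;.13 -.38 0 0 0 0;.13 -.38 0 0 0 0;.13 -.38 0 0 0 0;.13 -.38 0 0 0 0;.13 -.38 0 0 0 0;0 0 0 0 0 0'
python3 - <<'E'
from h import *
s=sense();f=grab_frame("wrist");cv2.imwrite("pics/w2.png",f)
np.savez("pics/w2.npz",**{k:s[k] for k in('tool_pos','ee_rot')})
print(s['t'],s['tool_pos'],s['ee_rot']);c=cam("wrist",s)
for z in(.032,.0585,.115):print(pix(c,[.526,.202,z]))
w=cv2.imread("pics/w1.png")
print(w[157,198:270].mean(1).astype(int));print(w[120:192,232].mean(1).astype(int))
a=cv2.resize(w[115:195,190:275],None,fx=4,fy=4,interpolation=cv2.INTER_CUBIC)
u,v=map(int,pix(c,[.526,.202,.09]))
b=cv2.resize(f[max(0,v-50):v+50,u-55:u+55],None,fx=4,fy=4,interpolation=cv2.INTER_CUBIC)
print("b offset",u-55,max(0,v-50))
o=np.zeros((400,800,3),np.uint8);o[:320,:340]=a;o[:b.shape[0],350:350+b.shape[1]]=b;cv2.imwrite("pics/crop2.png",o)
E
```

```text
t: 2.7
tool_pos: [0.514, 0.0018, 0.2485]
ee_rot: [3.133, 0.228, -0.001]
force: [0.0, -0.2, 0.7]
width: 0.0928
grasp_force: 0.0
t: 3.53
tool_pos: [0.5468, 0.1842, 0.2482]
ee_rot: [-3.129, -0.24, 0.001]
force: [-0.2, 1.3, 0.8]
width: 0.0929
grasp_force: 0.0
3.5333 [0.54676743 0.18421763 0.24823082] [-3.12878080e+00 -2.39683897e-01  5.77789503e-04]
(np.float64(234.60683388638904), np.float64(182.55652542186647))
(np.float64(233.43478495099902), np.float64(188.31224529432308))
(np.float64(230.30331781984864), np.float64(203.69031275590808))
[159 159 159 159 154 136 140 112  43  53  55  54  55  55  73  79  88  89
  85  86  87  83  66  46  77  90  87  85  80  69  54  67  78  80  69  55
  46  64  87  92  87  85  84  90  87  62  51  80  71  69  59  61  68  68
  73  81  89  89  80 102 145 136 124 162 158 157 159 159 159 157 158 159]
[154 157 127  80  66  69  67  65  63  54 114 140 137 100  79  84  86  87
  77  61  69  84  89  93  92  84  71  66  77  89  88  86  84  87  90  82
  56  69  84  84  88  85  85  85  71  62  77  90  89  86  81  74  69  76
  69  62  64  65  65  66  66  64  64  56 108 133 138 152 156 150 152 159]
b offset 176 146
```

View pics/crop2.png

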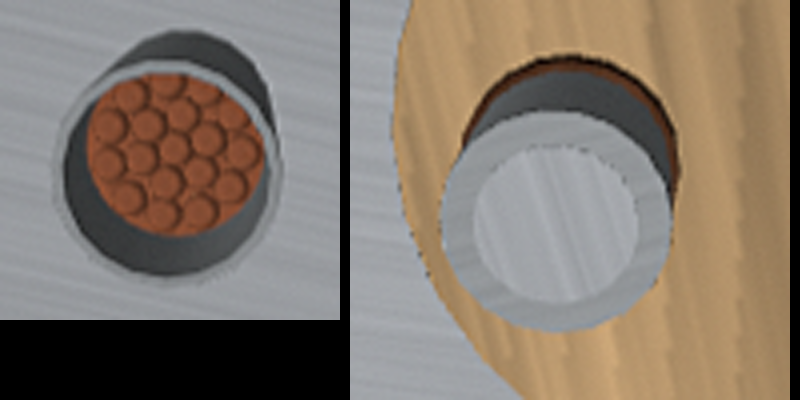

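```bash
python3 - <<'E'
from h import *
w1=np.load("pics/w1.npz");w2=np.load("pics/w2.npz")
c1=cam("wrist",w1);c2=cam("wrist",w2);T=cam("top")
print("mouth w",onz(c1,231.9,157.8,.105),"top",onz(T,359.8,210.4,.105))
print("cap w",onz(c2,227.5,201.2,.115),"top",onz(T,192,203,.115))
# same-height correction check: rim top arc extent in w2, predicted
L=onz(c2,227.5,201.2,.115)[:2]
a=np.linspace(0,6.28,200)
for P,r,z in((L,.031,.065),(L,.0285,.115)):
    q=np.array([pix(c2,[P[0]+r*np.cos(x),P[1]+r*np.sin(x),z]) for x in a]);print(q.min(0),q.max(0))
M=R.from_rotvec(w2['ee_rot']).as_matrix();d=L-w2['tool_pos'][:2]
print("move tool xy units",M[:2,:2].T@d/.05, "tool y",M[:,1],"z",M[:,2])
E
```

```text
mouth w [ 0.50882685 -0.1710671   0.105     ] top [ 0.50514972 -0.17155551  0.105     ]
cap w [0.5280944  0.20501785 0.115     ] top [0.52600005 0.20239919 0.115     ]
[202.87004236 160.12883483] [258.51404418 213.87073292]
[198.00316456 172.33811579] [256.98310175 228.5972569 ]
move tool xy units [-0.30573764 -0.46803203] tool y [ 0.15231727 -0.98832487 -0.00366207] z [-6.45564585e-04  3.60581150e-03 -9.99993291e-01]
```

```bash
python3 -m pendant '-.1 -.15 .3 0 0 0;-.1 -.15 .3 0 0 0;-.1 -.155 .3 0 0 0;0 0 .45 0 0 0;0 0 .45 0 0 0;0 0 .45 0 0 0;0 0 .45 0 0 0;0 0 .45 0 0 0;0 0 .3 0 0 0;0 0 .2 0 0 0'
python3 -m pendant '0 0 .2 0 0 0;0 0 .2 0 0 0;0 0 .1 0 0 0;0 0 0 0 0 0;0 0 0 0 0 0;0 0 0 0 0 0;0 0 0 0 0 0;0 0 0 0 0 0;0 0 0 0 0 0;0 0 0 0 0 0'
python3 - <<'E'
from h import *
s=sense();print(s['t'],s['tool_pos'],s['ee_rot'],s['force'],s['width'])
f=grab_frame("wrist");cv2.imwrite("pics/w3.png",f)
E
```

```text
t: 4.42
tool_pos: [0.5284, 0.1967, 0.0644]
ee_rot: [3.131, 0.226, -0.005]
force: [0.0, -0.1, 0.1]
width: 0.0926
grasp_force: 0.0
t: 5.25
tool_pos: [0.5293, 0.1999, 0.0415]
ee_rot: [-3.133, -0.23, -0.001]
force: [-0.1, 0.1, 0.1]
width: 0.093
grasp_force: 0.0
5.25 [0.52926341 0.19991387 0.04148437] [-3.13292184e+00 -2.30178067e-01 -8.51080226e-04] [-0.06649281  0.10200558  0.12235184] 0.0929948437614483
```

View pics/w3.png

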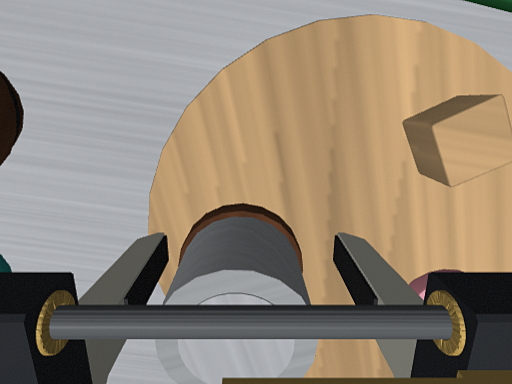

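The view shows the rim centred at column ≈240 and the finger gap centred at ≈251. So the lid is 5 mm toward tool -y, which agrees with the earlier fix. I'll correct that and close gently.

```bash
python3 -m pendant '-.01 -.05 .02 0 0 0;-.01 -.05 .02 0 0 0;0 0 0 0 0 0;0 0 0 0 0 0;0 0 0 0 0 0;0 0 0 0 0 0;0 0 0 0 0 0;0 0 0 0 0 0;0 0 0 0 0 0;0 0 0 0 0 0'
python3 -m pendant '0 0 0 0 0 0;0 0 0 0 0 0;0 0 0 0 0 0;0 0 0 0 0 0;0 0 0 0 0 0;0 0 0 0 0 0;0 0 0 0 0 0;0 0 0 0 0 0;0 0 0 0 0 0;0 0 0 0 0 0' 55 15
```

```text
t: 6.13
tool_pos: [0.5275, 0.2046, 0.0392]
ee_rot: [-3.133, -0.23, -0.0]
force: [0.8, -0.7, 0.4]
width: 0.0927
grasp_force: 0.0
t: 6.97
tool_pos: [0.5274, 0.2046, 0.0392]
ee_rot: [-3.133, -0.23, -0.0]
force: [-0.2, -0.3, -0.1]
width: 0.0613
grasp_force: 15.0
```

```bash
python3 -m pendant '0 0 0 0 0 0;0 0 0 0 0 0;0 0 -.05 0 0 0;0 0 -.1 0 0 0;0 0 -.2 0 0 0;0 0 -.3 0 0 0;0 0 -.4 0 0 0;0 0 -.4 0 0 0;0 0 -.4 0 0 0;0 0 -.3 0 0 0' - 25
python3 -m pendant '0 0 -.2 0 0 0;0 0 -.1 0 0 0;0 0 0 0 0 0;0 0 0 0 0 0;0 0 0 0 0 0;0 0 0 0 0 0;0 0 0 0 0 0;0 0 0 0 0 0;0 0 0 0 0 0;0 0 0 0 0 0' 
python3 - <<'E'
from h import *
s=sense();f=grab_frame("wrist");cv2.imwrite("pics/w4.png",f)
p=s['tool_pos'];M=R.from_rotvec(s['ee_rot']).as_matrix();print(s['t'],p,s['ee_rot'],M[:,2])
d=np.array([.5088,-.1711,p[2]])-p;print(M.T@d/.05)
# rim centre in wrist pic vs expectation for exact grasp
c=cam("wrist",s);g=p-M[:,2]*0+0
C=p-M[:,2]*.0188
q=np.array([pix(c,C+M@np.array([.031*np.cos(a),.031*np.sin(a),.0065])) for a in np.linspace(0,6.28,200)]);print(q.min(0),q.max(0))
E
```

```text
t: 7.8
tool_pos: [0.5279, 0.2048, 0.1493]
ee_rot: [-3.132, -0.23, -0.004]
force: [0.8, -0.4, -1.5]
width: 0.0615
grasp_force: 25.0
t: 8.63
tool_pos: [0.5273, 0.2046, 0.1615]
ee_rot: [3.133, 0.23, -0.001]
force: [0.7, -0.1, -2.5]
width: 0.0614
grasp_force: 25.0
8.6333 [0.52731217 0.20457934 0.16147399] [ 3.13307456e+00  2.30148047e-01 -6.46084348e-04] [-4.04621636e-04 -1.06274579e-04 -9.99999912e-01]
[-1.46420427e+00  7.37883275e+00  9.48311806e-04]
[192.52214506 200.76864755] [311.25520304 308.25439853]
```

View pics/w4.png

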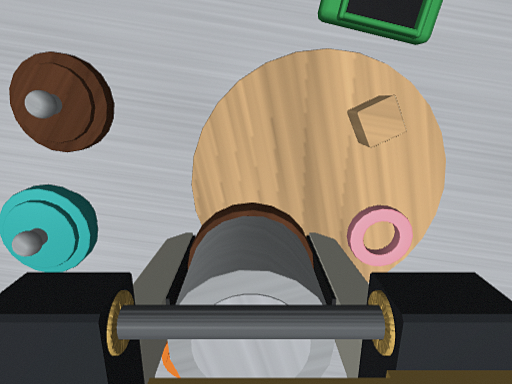

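Lid set is held as one piece, with the cap seated on the rim between the fingers. The tray and toys are undisturbed. Carrying it to the canister.

```bash
python3 -m pendant '-.02 .1 0 0 0 0;-.04 .2 0 0 0 0;-.06 .3 0 0 0 0;-.08 .4 0 0 0 0;-.08 .4 0 0 0 0;-.08 .4 0 0 0 0;-.08 .4 0 0 0 0;-.08 .4 0 0 0 0;-.08 .4 0 0 0 0;-.08 .4 0 0 0 0'
python3 -m pendant '-.08 .4 0 0 0 0;-.08 .4 0 0 0 0;-.08 .4 0 0 0 0;-.08 .4 0 0 0 0;-.08 .4 0 0 0 0;-.08 .4 0 0 0 0;-.08 .4 0 0 0 0;-.08 .4 0 0 0 0;-.06 .3 0 0 0 0;-.04 .2 0 0 0 0'
python3 -m pendant '-.03 .1 0 0 0 0;-.02 .1 0 0 0 0;-.01 .08 0 0 0 0;0 0 0 0 0 0;0 0 0 0 0 0;0 0 0 0 0 0;0 0 0 0 0 0;0 0 0 0 0 0;0 0 0 0 0 0;0 0 0 0 0 0'
python3 - <<'E'
from h import *
s=sense();t=grab_frame("top");sc=grab_frame("scene");cv2.imwrite("pics/s5.png",sc)
p=s['tool_pos'];M=R.from_rotvec(s['ee_rot']).as_matrix();print(s['t'],p,s['ee_rot'],M[:,2])
d=np.array([.508,-.1715,p[2]])-p;print(M.T@d/.05)
c=cam("scene");print(pix(c,[.508,-.1715,.105]),pix(c,p))
u,v=map(int,pix(c,[.508,-.1715,.12]))
cv2.imwrite("pics/s5c.png",cv2.resize(sc[v-60:v+70,u-65:u+65],None,fx=4,fy=4,interpolation=cv2.INTER_CUBIC)); print(u-65,v-60)
E
```

```text
t: 9.52
tool_pos: [0.5181, 0.0291, 0.1618]
ee_rot: [3.133, 0.228, -0.0]
force: [0.2, -1.0, -1.6]
width: 0.0615
grasp_force: 25.0
t: 10.35
tool_pos: [0.5079, -0.1605, 0.1617]
ee_rot: [3.132, 0.223, -0.001]
force: [-0.6, -0.3, -1.8]
width: 0.0615
grasp_force: 25.0
t: 11.18
tool_pos: [0.5082, -0.171, 0.1617]
ee_rot: [-3.133, -0.231, -0.0]
force: [0.4, 0.3, -1.8]
width: 0.0615
grasp_force: 25.0
11.1833 [ 0.50815497 -0.17103863  0.16170089] [-3.13302273e+00 -2.30710680e-01 -1.25638360e-04] [ 7.33935418e-05  9.24668250e-05 -9.99999993e-01]
[-4.41765453e-03  8.67379142e-03 -1.08070190e-06]
(np.float64(142.4551554493596), np.float64(185.23568650398872)) (np.float64(137.9209007071417), np.float64(161.20015405595763))
76 119
```

View pics/s5c.png

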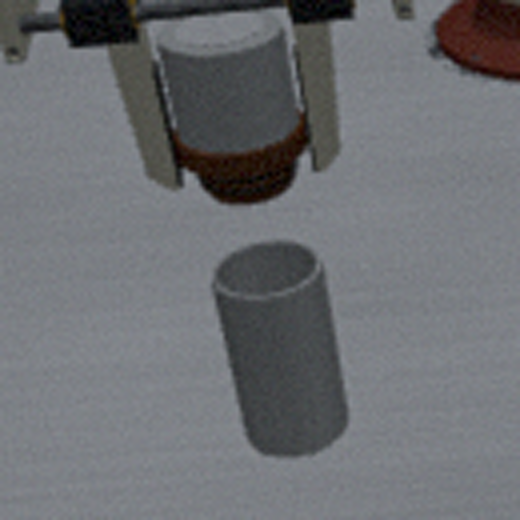

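The lid set hangs above the mouth (crop px: rim ≈(240,140), plug ≈(248,185), can mouth ≈(269,270)). I'll check the lateral alignment numerically before lowering.

```bash
python3 - <<'E'
from h import *
f=cv2.imread("pics/s5.png");c=cam("scene");s=sense();p=s['tool_pos']
hs=cv2.cvtColor(cv2.GaussianBlur(f,(3,3),0),cv2.COLOR_BGR2HSV)
m=cv2.inRange(hs,(0,70,15),(20,255,140));m[:140]=0;m[175:]=0;m[:,:110]=0;m[:,165:]=0
print("brown rows",[(v,*np.where(m[v])[0][[0,-1]]) for v in range(145,172) if m[v].any()])
a=np.linspace(0,6.28,400)
def circ(x,y,z,r):return np.array([pix(c,[x+r*np.cos(t),y+r*np.sin(t),z]) for t in a])
for n,z,r in(("rim",p[2]+.0188,.031),("plug top",p[2]+.0123,.023),("foot",p[2]-.0077,.02)):
    q=circ(p[0],p[1],z,r);print(n,q.min(0),q.max(0))
q=circ(.5088,-.1711,.105,.028);print("mouth pred",q.min(0),q.max(0))
g=cv2.cvtColor(f,cv2.COLOR_BGR2GRAY)
for v in(186,190,200,215):
    r=g[v-1:v+2,120:175].mean(0);print(v,r.astype(int))
for u in(140,143,146):print(u,g[172:200,u-1:u+2].mean(1).astype(int))
E
```

```text
brown rows [(148, np.int64(151), np.int64(152)), (149, np.int64(151), np.int64(152)), (150, np.int64(150), np.int64(152)), (151, np.int64(149), np.int64(152)), (152, np.int64(119), np.int64(152)), (153, np.int64(119), np.int64(152)), (154, np.int64(119), np.int64(152)), (155, np.int64(119), np.int64(151)), (156, np.int64(119), np.int64(150)), (157, np.int64(120), np.int64(150)), (158, np.int64(120), np.int64(149)), (159, np.int64(120), np.int64(148)), (160, np.int64(122), np.int64(148)), (161, np.int64(124), np.int64(148)), (162, np.int64(126), np.int64(148)), (163, np.int64(127), np.int64(147)), (164, np.int64(128), np.int64(147)), (165, np.int64(128), np.int64(146)), (166, np.int64(129), np.int64(145)), (167, np.int64(130), np.int64(144)), (168, np.int64(131), np.int64(141))]
rim [119.40744327 145.34125999] [152.63625422 160.6804202 ]
plug top [124.4289286  150.10677218] [148.93344757 161.58141025]
foot [127.99941888 159.60478226] [148.9380975  169.83621142]
mouth pred [128.42658451 178.11932209] [156.58288273 193.22776139]
186 [123 124 128 124 127 129 123 127 128 114  86  64  69  
[... 514 characters left out ...]
 70  70  72  71  76  75  75  73  73
  73  70  72 101 130 130 129 128 130 128 129 127 128 127 129 125 129 126
 127]
215 [129 130 129 128 129 129 130 130 130 127 130 129 127 128 109  62  59  67
  65  65  64  67  69  66  69  70  69  68  71  70  73  71  73  72  76  79
  78  72  74  71  69  79 127 132 127 128 129 129 129 128 126 129 126 130
 129]
140 [126 130 129 126 127 128 130 118  77  68  67  70  71  69  70  70  73  71
  73  70  80  97  72  67  67  66  70  66]
143 [126 125 130 125 127 127 126 105  74  64  68  65  70  70  68  69  67  70
  68  70  87  82  70  64  68  67  66  68]
146 [129 128 126 128 126 132 125  94  68  62  66  65  66  66  67  69  70  70
  67  78 100  77  70  70  69  72  71  69]
```

```bash
python3 -m pendant '0 -.01 .1 0 0 0;0 -.01 .15 0 0 0;0 0 .2 0 0 0;0 0 .2 0 0 0;0 0 .13 0 0 0;0 0 .08 0 0 0;0 0 0 0 0 0;0 0 0 0 0 0;0 0 0 0 0 0;0 0 0 0 0 0'
python3 - <<'E'
from h import *
s=sense();print(s['tool_pos'])
w=grab_frame("wrist");sc=grab_frame("scene");cv2.imwrite("pics/s6.png",sc)
a=cv2.resize(sc[150:240,105:175],None,fx=6,fy=6,interpolation=cv2.INTER_CUBIC)
b=cv2.resize(w[190:310,160:340],None,fx=2,fy=2)
o=np.zeros((540,790,3),np.uint8);o[:,:420]=a;o[:240,425:785]=b;cv2.imwrite("pics/c6.png",cv2.convertScaleAbs(o,alpha=1.6))
E
```

```text
t: 12.12
tool_pos: [0.5084, -0.1704, 0.1192]
ee_rot: [3.133, 0.23, 0.002]
force: [-1.0, -0.6, -1.7]
width: 0.0616
grasp_force: 25.0
[ 0.50838437 -0.17037979  0.11915144]
```

View pics/c6.png

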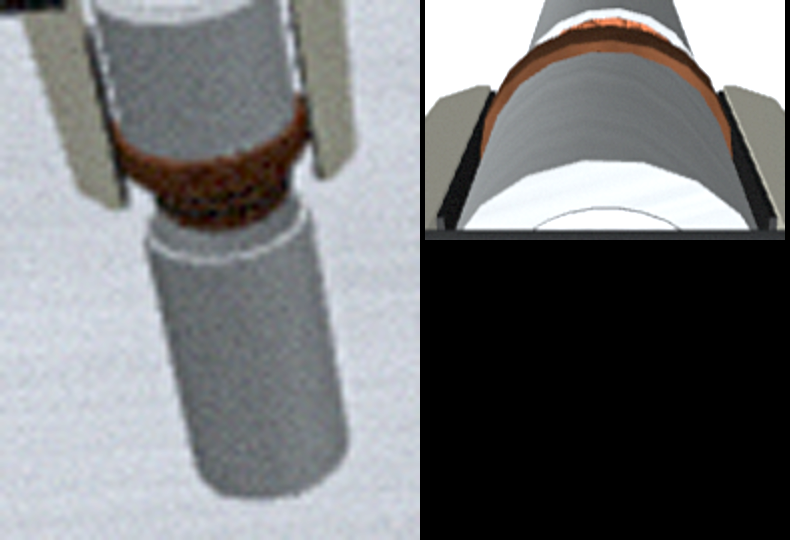

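The plug foot is just above the mouth and inside the rim in both views (scene crop: plug 155–300, can 148–312). I'll lower slowly and watch the force.

```bash
python3 -m pendant '0 0 .04 0 0 0;0 0 .04 0 0 0;0 0 .04 0 0 0;0 0 .04 0 0 0;0 0 .04 0 0 0;0 0 .04 0 0 0;0 0 0 0 0 0;0 0 0 0 0 0;0 0 0 0 0 0;0 0 0 0 0 0'
python3 - <<'E'
from h import *
s=sense();print(s['tool_pos'],s['force'],s['torque'])
E
```

```text
t: 13.05
tool_pos: [0.508, -0.1703, 0.1067]
ee_rot: [3.133, 0.23, 0.0]
force: [0.7, -0.5, -1.5]
width: 0.0615
grasp_force: 25.0
[ 0.50798457 -0.17028012  0.10672999] [ 0.66562254 -0.53423004 -1.51692781] [-0.02586909  0.0279827   0.03105211]
```

```bash
python3 -m pendant '0 0 .03 0 0 0;0 0 .03 0 0 0;0 0 .03 0 0 0;0 0 .03 0 0 0;0 0 .03 0 0 0;0 0 .03 0 0 0;0 0 .03 0 0 0;0 0 0 0 0 0;0 0 0 0 0 0;0 0 0 0 0 0'
python3 -m pendant '0 0 .02 0 0 0;0 0 0 0 0 0;0 0 0 0 0 0;0 0 .02 0 0 0;0 0 0 0 0 0;0 0 0 0 0 0;0 0 0 0 0 0;0 0 0 0 0 0;0 0 0 0 0 0;0 0 0 0 0 0'
```

```text
t: 13.88
tool_pos: [0.5078, -0.1703, 0.0961]
ee_rot: [-3.133, -0.23, 0.0]
force: [-0.1, -2.0, -1.4]
width: 0.0614
grasp_force: 25.0
t: 14.72
tool_pos: [0.508, -0.1702, 0.0942]
ee_rot: [-3.133, -0.23, -0.0]
force: [0.1, -1.5, -1.5]
width: 0.0616
grasp_force: 25.0
```

```bash
python3 -m pendant '0 .02 0 0 0 0;0 0 0 0 0 0;0 0 .01 0 0 0;0 0 .01 0 0 0;0 0 .01 0 0 0;0 0 0 0 0 0;0 0 0 0 0 0;0 0 0 0 0 0;0 0 0 0 0 0;0 0 0 0 0 0'
python3 -m pendant '0 0 .01 0 0 0;0 0 0 0 0 0;0 0 0 0 0 0;0 0 .01 0 0 0;0 0 0 0 0 0;0 0 0 0 0 0;0 0 0 0 0 0;0 0 0 0 0 0;0 0 0 0 0 0;0 0 0 0 0 0'
```

```text
t: 15.55
tool_pos: [0.5081, -0.1712, 0.0927]
ee_rot: [-3.133, -0.23, -0.0]
force: [1.1, -0.1, -2.1]
width: 0.0616
grasp_force: 25.0
t: 16.38
tool_pos: [0.5083, -0.1712, 0.0921]
ee_rot: [3.133, 0.23, 0.001]
force: [-1.2, -0.1, 5.2]
width: 0.0613
grasp_force: 25.0
```

Contact at the expected height (about 7 N up), so the stopper is home. Releasing.

```bash
python3 -m pendant '0 0 0 0 0 0;0 0 0 0 0 0;0 0 0 0 0 0;0 0 0 0 0 0;0 0 0 0 0 0;0 0 0 0 0 0;0 0 0 0 0 0;0 0 0 0 0 0;0 0 0 0 0 0;0 0 0 0 0 0' 80 20
python3 - <<'E'
from h import *
s=sense();print(s['tool_pos'],s['force'],s['width'])
w=grab_frame("wrist");sc=grab_frame("scene")
a=cv2.resize(sc[130:240,105:175],None,fx=5,fy=5,interpolation=cv2.INTER_CUBIC)
b=cv2.resize(w[190:310,160:340],None,fx=2,fy=2)
o=np.zeros((550,720,3),np.uint8);o[:,:350]=a;o[:240,355:715]=b;cv2.imwrite("pics/c7.png",cv2.convertScaleAbs(o,alpha=1.3))
E
```

```text
t: 17.22
tool_pos: [0.5081, -0.1713, 0.0917]
ee_rot: [-3.133, -0.23, -0.0]
force: [0.2, 0.5, 0.3]
width: 0.0798
grasp_force: 0.0
[ 0.50809653 -0.17125844  0.09166529] [0.21371008 0.45176186 0.25326437] 0.07977597365930915
```

View pics/c7.png

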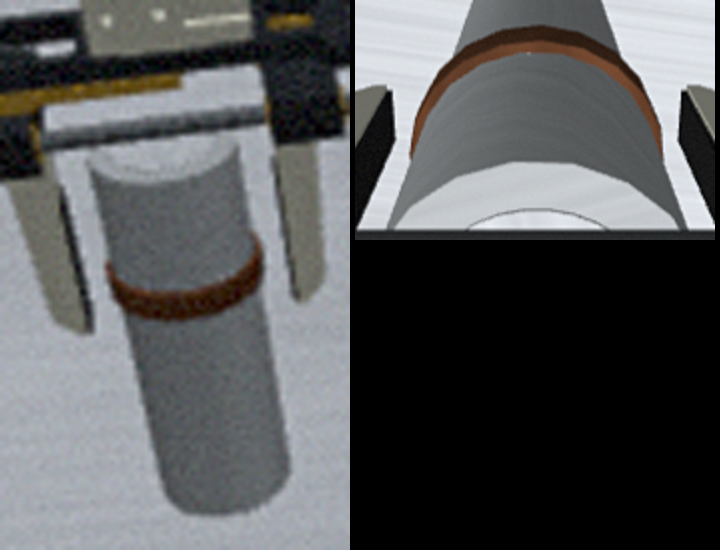

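The stopper is flush on the can with the cap nested and the fingers clear. I'll raise to the cap's middle and close on it.

```bash
python3 -m pendant '0 0 -.05 0 0 0;0 0 -.1 0 0 0;0 0 -.15 0 0 0;0 0 -.15 0 0 0;0 0 -.15 0 0 0;0 0 -.1 0 0 0;0 0 -.03 0 0 0;0 0 0 0 0 0;0 0 0 0 0 0;0 0 0 0 0 0'
python3 -m pendant '0 0 0 0 0 0;0 0 0 0 0 0;0 0 0 0 0 0;0 0 0 0 0 0;0 0 0 0 0 0;0 0 0 0 0 0;0 0 0 0 0 0;0 0 0 0 0 0;0 0 0 0 0 0;0 0 0 0 0 0' 50 12
```

```text
t: 18.15
tool_pos: [0.5078, -0.1712, 0.1279]
ee_rot: [-3.133, -0.23, 0.001]
force: [0.6, 0.1, -0.3]
width: 0.08
grasp_force: 0.0
t: 18.98
tool_pos: [0.508, -0.1712, 0.1281]
ee_rot: [-3.133, -0.23, 0.0]
force: [0.3, -0.0, -0.9]
width: 0.0561
grasp_force: 12.0
```

```bash
python3 -m pendant '0 0 -.02 0 0 0;0 0 -.03 0 0 0;0 0 -.03 0 0 0;0 0 -.04 0 0 0;0 0 -.04 0 0 0;0 0 -.04 0 0 0;0 0 -.1 0 0 0;0 0 -.15 0 0 0;0 0 -.2 0 0 0;0 0 -.2 0 0 0'
python3 -m pendant '0 0 -.2 0 0 0;0 0 -.2 0 0 0;0 0 -.2 0 0 0;0 0 -.2 0 0 0;0 0 -.15 0 0 0;0 0 -.1 0 0 0;0 0 -.1 0 0 0;0 0 0 0 0 0;0 0 0 0 0 0;0 0 0 0 0 0'
python3 - <<'E'
from h import *
s=sense();print(s['tool_pos'],s['force'],s['width'])
w=grab_frame("wrist");sc=grab_frame("scene")
a=cv2.resize(sc[90:240,95:185],None,fx=4,fy=4,interpolation=cv2.INTER_CUBIC)
o=np.zeros((600,790,3),np.uint8);o[:,:360]=a;o[:300,365:765]=cv2.resize(w,(400,300));o[300:,365:765]=cv2.resize(grab_frame("top"),(400,300));cv2.imwrite("pics/c8.png",cv2.convertScaleAbs(o,alpha=1.3))
E
```

```text
t: 19.82
tool_pos: [0.5082, -0.1712, 0.1718]
ee_rot: [3.133, 0.23, 0.001]
force: [-0.1, 0.5, -1.1]
width: 0.0561
grasp_force: 12.0
t: 20.65
tool_pos: [0.5077, -0.1712, 0.2277]
ee_rot: [-3.133, -0.23, 0.002]
force: [-0.5, -0.3, -0.6]
width: 0.0557
grasp_force: 12.0
[ 0.50771509 -0.17118565  0.22765921] [-0.52284701 -0.25426875 -0.6330497 ] 0.05574285575312045
```

View pics/c8.png

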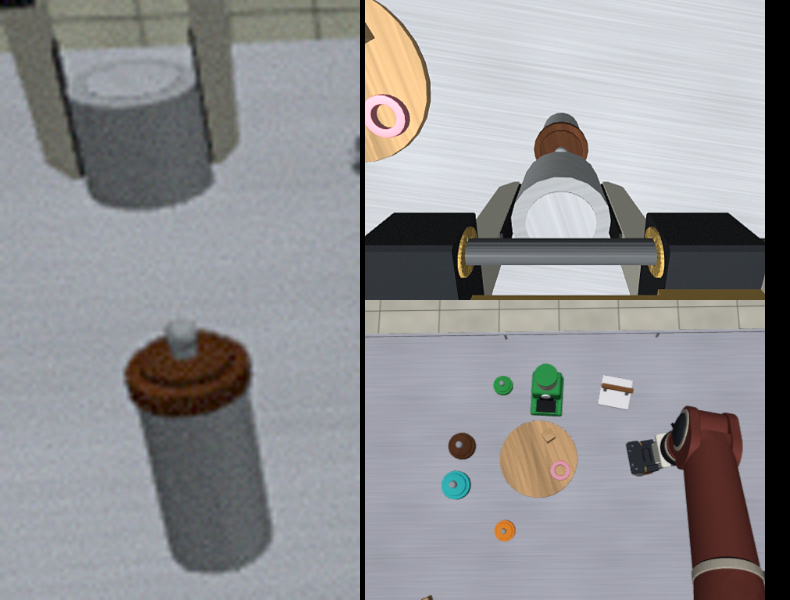

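The cap is held mouth down about 10 cm up, the stopper is flush on the standing canister, and everything else is in place. Handing in.

```bash
python3 -c "
from bench import *
print(job_done())"
```

```text
the job is handed in; nothing more can be done
None
```

I handed the job in at about 21 s: the stopper is fully home in the canister, the cap is held mouth down and still about 10 cm above where it sat, and the toys, dispenser and tile look undisturbed in the last pictures.

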